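# Pull the bench dog, slide the board out to its cut line and hold it for sawing

## Task

The pine board is to be sawn off at its pencil line: pull the bench dog that stands in front of the board's end straight up out of its hole and put it down in the steel tray, leaving the other dog where it is. Then slide the board, flat on the bench top, out over the bench top's free end (past the dog holes, away from the vise) until the pencil line lies right along the end edge, square to it. More than half of the board then hangs out, so finish while still holding its tail down flat on the bench top, ready for the saw: do not let it tip and do not let go.

Things in the scene. Friction and masses are not known exactly. Their poses are not given: they have to be found in the camera images.
- bench: Raised beech bench top, fixed: slab 240 mm (its x) by 420 (its y) by 45 thick on low legs, top face 120 mm above the table. Two rows of 20 mm through holes along y, at x = -60 and +60 mm. Its free end is the -y end, first holes at y = -165 mm; a closed vise jaw with two hand wheels is at the +y end. Origin: on the table under the slab's centre; z up.
- bench_edge (a point): Middle of the upper edge of the bench top's free end, at (0, -210, 120) mm in the bench frame, same axes as the bench: x runs along the edge, -y points outward.
- dog: Beech bench dog in front of the board's end, in either row (60 g): round head 28 mm across, 38 high, standing on the bench top, on a 19 mm round shank 48 mm long in the end hole. Origin: centre of the shank's lower end; z up the shank, head's underside at 48 mm, top at 86 mm.
- dog_mid (a point): Point on that dog's axis, 43 mm above the shank's lower end (half its length). A sprung ball in the hole's wall sits in a groove round the shank: a straight pull of about 10 to 20 N snaps it out within the first 3 to 8 mm, then the dog draws out with less drag, clear once lifted by more than 48 mm.
- spare_dog: A second, identical dog in the end hole of the other row, 120 mm beside the first, with nothing behind it. To be left in its hole. Origin and axes as for the first.
- board: Planed pine board, 56 mm wide (its x), 300 mm long (its y), 18 mm thick, 0.17 to 0.35 kg, lying loose on the bench top behind the dog, roughly along the bench. Origin: centre of its underside; its -y end is the leading end, towards the dog and the bench top's free end; its +y end is the tail; z up.
- board_line (a point): Middle of the pencil line, on the board's underside, at (0, 40, 0) mm in the board frame, same axes as the board: the dark line, 3 mm wide, is squared across the board's top and sides 110 mm from its tail end.
- tray: Open grey steel tray standing fixed on the table off the bench top's free end, 180 mm (its x) by 130 mm (its y) and 35 mm high outside, walls and floor 5 mm thick. Origin: centre of its underside.
- tray_in (a point): Centre of the tray's inner floor, 5 mm above the table, same axes as the tray.
- saw: Bystander: back saw with wooden grip, 350 mm long, lying flat on the table off the bench top's free end, on the side away from the robot.
- square: Bystander: try square with wooden stock and steel blade, lying flat on the table on the robot's side of the bench top.
- drill: Bystander: cordless drill, 215 mm high, standing on its battery pack to the left of the bench top.
- glue: Bystander: white glue bottle, 60 mm across and 170 mm high, standing on the table on the robot's side.
There are look-alikes about, which are no part of the job. What is shaped like the spare_dog but turquoise is not meant.

How it is judged:
By the outcome, as a careful person would: the job done as asked, in the order asked, and still so for the second after the job is handed in, while the arm keeps its last pose, push and grip.
It also fails if it takes over 58 s, if anything falls off the work surface, if the arm or the gripper's body presses on something with over 40 N, if the wrist force passes 120 N, or if a joint passes its speed limit or range.

## Robot

A 6-joint arm with a two-finger parallel gripper is mounted at the origin on the work surface. World frame = base frame: x ahead of the robot, y to its left, z up, the work surface at z = 0. Lengths are in m, angles in degrees, forces in N, time in s.
With the tool pointing down it reaches from about 0.325 to 0.775 m from the base axis. Payload 5.5 kg.
Tool frame: the origin (TCP) lies at the centre of the arm's flange, where the gripper is bolted on; the fingertips stand 182 mm ahead of it and the grasp point (between the pads) lies 163 mm ahead of it; z points along the fingers, y is the line along which they close (so a half turn about z gives the same grasp; the last joint's range is limited). The gripper opens to 88 mm and grips with 3 to 60 N. Pads are 20 mm wide; open, the fingers measure 115 mm over their backs; the gripper's body (75 mm by 178 mm) begins 61 mm behind the grasp point.
Start: joints at [-3.249, 5.22, 70.514, -0, 104.267, -3.249], TCP at [0.6, -0, 0.405] pointing down, gripper open.
Joint ranges: [-164.24, 164.24], [-49.07, 125.15], [9.68, 141.18], [-86.29, 266.29], [3.28, 154.24], [-151.56, 151.56]. Speed limits (degrees/s): [147.25, 147.25, 172.46, 180, 180, 180].

## Interface

Orientations are given as [roll, pitch, yaw] about the fixed x, y, z axes, in that order (R = Rz(yaw) Ry(pitch) Rx(roll)).
In Python, from station import r gives the robot as it stands. The module is installed in compiled form; this text tells all that it offers. Calls block until the motion is done:
- r.reach(position, orientation): joint-space move of the TCP to a pose.
- r.servo_line(position, rotation=None, speed=0.15): straight line of the TCP; rotation=None keeps the orientation; speed is the mean speed in m/s.
- r.move_joints(angles): joint-space move.
- r.let_go() and r.grab(squeeze=None): open the fingers fully, or close them until they stop; squeeze is the grip in N (None keeps the last).
- r.wait(seconds).
- r.inverse_kinematics(position, orientation): joint angles nearest the present ones, or None.
- r.sense(): the state.
- r.snapshot(name): name is "scene" or "side" or "wrist"; returns a dict with "frame" (480x640x3 uint8, red, green, blue), "fx", "fy", "cx", "cy" (pixels), "R" (3x3) and "t" (3): a world point X has camera coordinates R X + t. Camera axes: x right, y down, z forward; pixel columns grow to the right and rows downward; lengths in m; the calibration is good to about 2 mm. The wrist camera is an equidistant fisheye: a pixel r from the principal point sees the ray r / f radians off the axis. A picture is of the moment at which its call begins. There is no depth.
A pose or a line that the arm cannot do raises r.IKError and nothing moves.
- r.hand_in(): hands the job in; it is judged then, once.
The state is a dict: "clock": time; "joints": joint angles; "joint_vel": joint speeds; "joint_torque": joint torques, N m; "tcp_pos": TCP position; "orientation": TCP orientation; "contact_force": force on the tool from outside, world axes, zero at the start; "torque": the same for the moment, N m; "opening": finger opening in m; "gripper_force": force on a finger pad.
Only numpy, scipy, OpenCV 4.12 (cv2) and the standard library are available. Lean on these libraries where they do the work, as an engineer would, in place of code of your own. Each camera call takes 0.05 s, during which the arm holds its last target. There are 200 camera calls.

## Working session

There is one attempt and no reset: what is moved stays moved. The work goes in short steps, each a Python script; the robot and the scene stay as the last script left them, time stands still between calls to the robot, and variables do not carry over. Pictures are saved under pics/ and viewed, at most 11 in all, crops included, and the job is handed in when it is done.

```bash
mkdir -p pics
python3 - <<'E'
from station import r
import cv2, pickle
for n in ("scene","side","wrist"):
    s=r.snapshot(n); pickle.dump(s,open(f"pics/{n}0.pkl","wb"))
    cv2.imwrite(f"pics/{n}0.png",s["frame"][:,:,::-1])
    print(n,s["fx"],s["cx"],s["cy"],(-s["R"].T@s["t"]).round(3))
print(r.sense())
E
```

```text
scene 443.300386482435 309.89042362046484 237.9269566418254 [1.324 0.065 1.032]
side 509.16111067910606 320.67450992015375 241.68543792503885 [ 0.309 -0.876  0.822]
wrist 371.64829954431775 318.7057738201603 234.11129828363718 [0.6   0.084 0.383]
{'clock': 0.15, 'joints': array([-3.24867974e+00,  5.25448590e+00,  7.05634857e+01, -1.27947184e-03,
        1.04265589e+02, -3.24936201e+00]), 'joint_vel': array([ 0.04307586, -0.14859324, -0.16979681,  0.0173923 , -0.03812263,
       -0.110742  ]), 'joint_torque': array([ 1.35033202e-03, -4.47044814e+01, -4.06907630e+01,  6.99103042e-02,
        2.74600578e-02, -1.16549641e-04]), 'tcp_pos': array([ 6.00061293e-01, -8.97861974e-06,  4.03778057e-01]), 'orientation': array([-1.79916503e+02, -3.49790008e-03,  9.00003654e+01]), 'contact_force': array([-0.1439823 ,  0.48633696, -1.00675391]), 'torque': array([-0.04273972,  0.0235689 , -0.04149958]), 'gripper_force': 0.0, 'opening': 0.08771298750613953}
```

View pics/scene0.png

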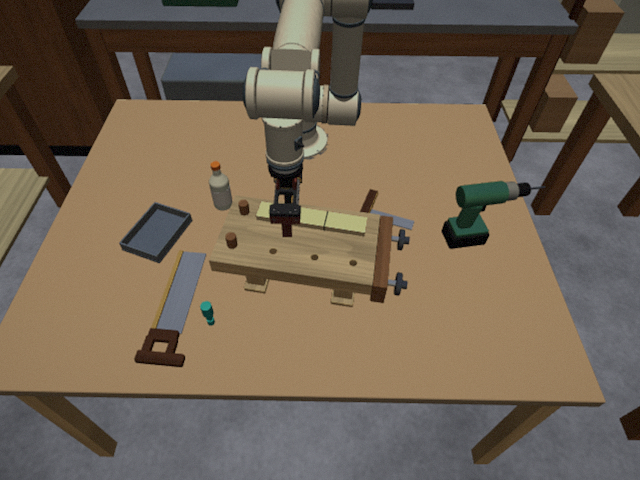

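View pics/side0.png

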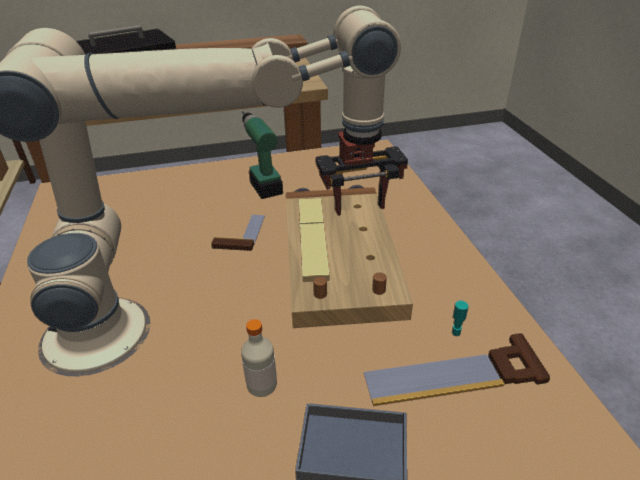

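View pics/wrist0.png

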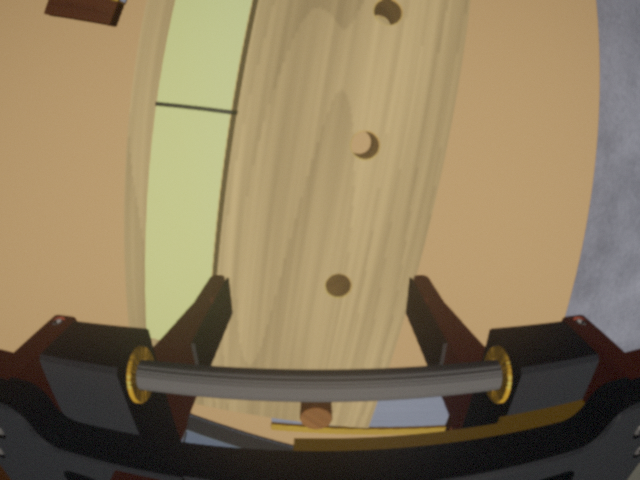

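Scene and side views: the pale board (side px ~(313,235)) lies in the row nearer the robot. Its dog is at about (320,288), with the spare at (379,283) and the tray at about (353,447). The turquoise look-alike is off at (459,318). Next I'll enlarge for exact pixels.

Run:
```python
import cv2
a=cv2.imread("pics/side0.png"); b=cv2.imread("pics/scene0.png")
cv2.imwrite("pics/c1.png",cv2.resize(a[180:330,275:425],None,fx=4,fy=4,interpolation=cv2.INTER_CUBIC))
cv2.imwrite("pics/c2.png",cv2.resize(b[180:310,205:405],None,fx=4,fy=4,interpolation=cv2.INTER_CUBIC))
```

```text
(no output)
```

View pics/c1.png

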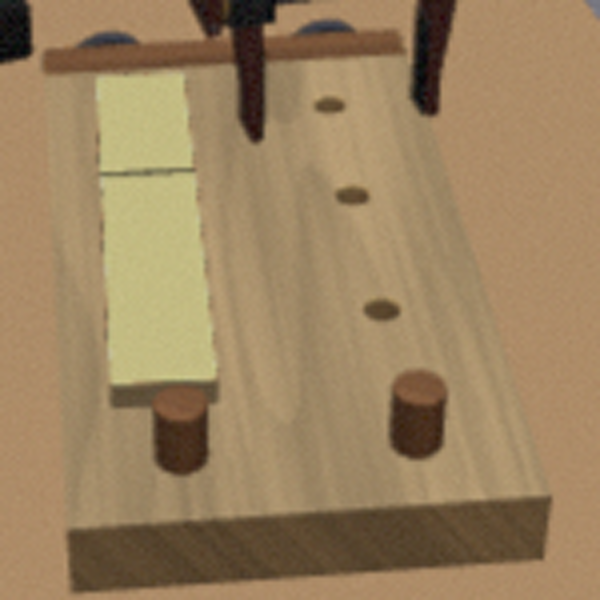

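View pics/c2.png

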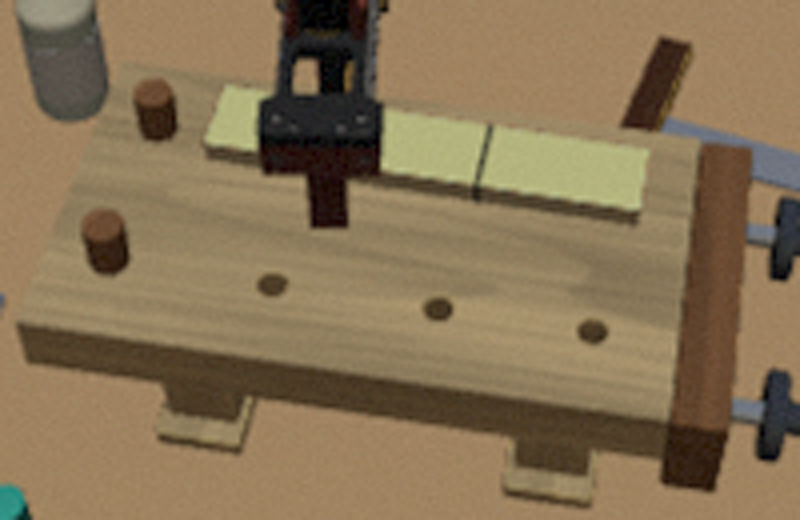

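Crop readings: the bench end corners, dog tops, board corners and line ends are all legible in both views, so I'll fit the poses jointly.

```bash
cat > h.py <<'E'
import numpy as np, pickle
from scipy.optimize import least_squares
def proj(s,X,fish=False):
    c=np.asarray(X)@s["R"].T+s["t"]
    if fish:
        rr=np.hypot(c[:,0],c[:,1]); k=np.arctan2(rr,c[:,2])/rr
        p=c[:,:2]*k[:,None]
    else: p=c[:,:2]/c[:,2:]
    return p*[s["fx"],s["fy"]]+[s["cx"],s["cy"]]
def put(q,P):
    P=np.asarray(P,float)/1000; c,n=np.cos(q[2]),np.sin(q[2])
    return np.c_[q[0]+c*P[:,0]-n*P[:,1], q[1]+n*P[:,0]+c*P[:,1], P[:,2]]
def fit(obs,q0):
    "obs: list of (snapshot, fish, model pts mm (z in world), pixels)"
    f=lambda q: np.concatenate([(proj(s,put(q,P),w)-u).ravel() for s,w,P,u in obs])
    o=least_squares(f,q0,loss="soft_l1"); return o.x,f(o.x).reshape(-1,2)
E
python3 - <<'E'
from h import *
S,C,W=[pickle.load(open(f"pics/{n}0.pkl","rb")) for n in ("side","scene","wrist")]
cs=lambda a:(np.array(a)+.5)/4-.5+[275,180]
cc=lambda a:(np.array(a)+.5)/4-.5+[205,180]
np.set_printoptions(suppress=True,precision=4)
T=120
bs=[(S,0,[(-120,-210,T),(120,-210,T),(-120,-210,75),(120,-210,75),(-60,-165,158),(60,-165,158)],cs([(68,530),(550,496),(73,591),(543,558),(181,402),(419,385)])),
 (C,0,[(120,-210,T),(-120,-210,T),(-60,-165,158),(60,-165,158),(-120,210,T),(120,210,T)],cc([(20,322),(122,66),(155,94),(103,224),(699,138),(667,420)]))]
q,e=fit(bs,[.6,0,0]); print("bench",q[:2],np.degrees(q[2]));print(e.round(1).tolist())
print("dog,spare",put(q,[(-60,-165,0),(60,-165,0)]))
for nm,o in (("side",bs[0]),("scene",bs[1])):
    p,e=fit([o],q); print(nm,p[:2],np.degrees(p[2]))
z=138; P=[(-28,-150,z),(28,-150,z),(-28,150,z),(28,150,z),(-28,40,z),(28,40,z)]
bo=[(S,0,P,cs([(110,384),(217,381),(96,74),(185,73),(99,174),(196,169)])),
 (C,0,P,cc([(225,86),(207,148),(648,150),(637,213),(490,126),(480,190)])),
 (W,1,P[4:],np.array([(155,103),(237,112)]))]
b,e=fit(bo,[.54,0,0]); print("board",b[:2],np.degrees(b[2]));print(e.round(1).tolist())
for nm,o in (("side",bo[0]),("scene",bo[1])):
    p,_=fit([o],b); print(nm,p[:2],np.degrees(p[2]))
# tray, both axes assignments
for P in ([(-90,65,35),(90,65,35),(90,-65,35),(-90,-65,35)],[(90,65,35),(90,-65,35),(-90,-65,35),(-90,65,35)]):
    # scene: far-right? corner order (191,205 etc.) clockwise in image
    t,e=fit([(C,0,P,np.array([(190,213),(160,260),(121,242),(155,205)])[[0,1,2,3]])],[.5,-.4,0]); print("tray",t[:2],np.degrees(t[2]),abs(e).max())
    print(proj(S,put(t,P)).round())
E
```

```text
bench [0.564  0.0233] -9.16494491369589
[[-0.3, -0.7], [0.5, -0.7], [-0.4, 0.2], [0.3, -0.0], [-0.1, -0.6], [0.3, -0.3], [-1.5, 0.0], [-0.5, -1.3], [-0.8, -0.8], [-0.5, -0.2], [0.3, -0.1], [0.8, 0.1]]
dog,spare [[ 0.4784 -0.13    0.    ]
 [ 0.5969 -0.1491  0.    ]]
side [0.5632 0.0225] -9.040111845465253
scene [0.5646 0.0244] -9.06089336626338
board [0.5072 0.0567] -10.662987922724064
[[0.3, -0.3], [0.5, -0.8], [0.7, 0.5], [0.5, -0.2], [0.9, 0.1], [0.3, 0.3], [-0.6, -0.4], [-1.7, -1.5], [-0.1, -0.1], [0.1, -0.5], [-0.3, -0.2], [-1.5, -1.2], [1.0, -0.4], [-5.0, -0.4]]
side [0.5059 0.0566] -10.5688575814724
scene [0.5095 0.0585] -10.261259212073789
tray [ 0.4762 -0.3972] -18.598096877120515 3.9949743537331983
[[308. 398.]
 [408. 404.]
 [412. 473.]
 [300. 465.]]
tray [ 0.4824 -0.3959] 53.869223443354436 18.76093012944648
[[343. 380.]
 [410. 402.]
 [381. 493.]
 [304. 464.]]
```

Run:
```python
from h import *
from station import r
S=pickle.load(open("pics/side0.pkl","rb"))
g,_=fit([(S,0,[(0,0,10)],np.array([(261,383)]))],[.4,-.2,0]); print("glue",g[:2])
yaw=90-9.1; o=[180,0,yaw]
x,y=.4784,-.130
r.reach([x,y,.42],o)
r.servo_line([x,y,.144+.163],o,.12); print(r.sense()["contact_force"].round(1))
r.grab(15); r.wait(.2); s=r.sense(); print(s["contact_force"].round(1),s["opening"],s["tcp_pos"].round(4),s["clock"])
import cv2
f=r.snapshot("side")["frame"][:,:,::-1]
cv2.imwrite("pics/g1.png",cv2.resize(f[150:400,200:450],(600,600)))
```

```text
glue [ 0.33270303 -0.23231323]
[0.1 0.2 1. ]
[-0.  -0.3 -0.3] 0.02746726061309423 [ 0.4784 -0.13    0.307 ] 3.1333
```

View pics/g1.png

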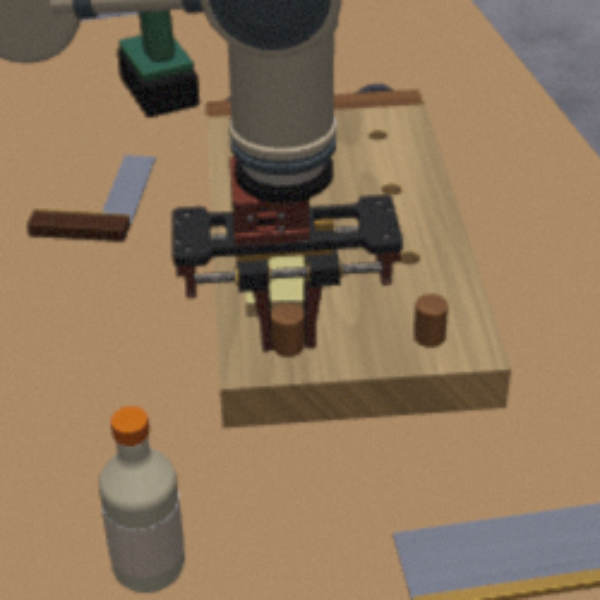

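The dog's head is between the pads at crop (288,330), opening 27.5 mm, with no side load. Now pulling it.

Run:
```python
from station import r
o=[180,0,80.9]; x,y=.4784,-.130
r.grab(55)
def st(t): s=r.sense(); print(t,s["contact_force"].round(1),s["opening"].round(4),s["tcp_pos"].round(4),s["clock"])
st("grip")
for h in (.004,.008,.015):
    r.servo_line([x,y,.307+h],None,.03); st(h)
r.servo_line([x,y,.367],None,.06); st("60"); r.servo_line([x,y,.42],None,.15)
tx,ty=.478,-.395
r.servo_line([tx,ty,.42],None,.2); st("over")
r.servo_line([tx,ty,.255],None,.15)
z=.255
while z>.236:
    z-=.002; r.servo_line([tx,ty,z],None,.03)
    if r.sense()["contact_force"][2]>4: break
st("down")
import cv2
f=r.snapshot("side")["frame"][:,:,::-1]; cv2.imwrite("pics/t1.png",f[240:,200:560])
```

```text
Traceback (most recent call last):
AttributeError: 'float' object has no attribute 'round'
```

Run:
```python
from station import r
x,y=.4784,-.130
def st(t): s=r.sense(); print(t,s["contact_force"].round(1),round(s["opening"],4),s["tcp_pos"].round(4),s["clock"])
st("grip")
for h in (.004,.008,.015):
    r.servo_line([x,y,.307+h],None,.03); st(h)
r.servo_line([x,y,.367],None,.06); st("60"); r.servo_line([x,y,.42],None,.15)
tx,ty=.478,-.395
r.servo_line([tx,ty,.42],None,.2); st("over")
r.servo_line([tx,ty,.255],None,.15)
z=.255
while z>.236:
    z-=.002; r.servo_line([tx,ty,z],None,.03)
    if r.sense()["contact_force"][2]>4: break
st("down")
import cv2
f=r.snapshot("side")["frame"][:,:,::-1]; cv2.imwrite("pics/t1.png",f[240:,200:560])
```

```text
grip [ 0.5 -0.4 -0.5] 0.0274 [ 0.4784 -0.13    0.307 ] 3.4
0.004 [ 2.9 -2.8 -7.4] 0.027 [ 0.4785 -0.1303  0.3103] 3.6833
0.008 [ 1. -3. -4.] 0.027 [ 0.4784 -0.1303  0.3158] 3.9667
0.015 [ 1.4 -4.3 -1.8] 0.0273 [ 0.4784 -0.1301  0.3226] 4.35
60 [ 0.5  0.1 -0. ] 0.0274 [ 0.4783 -0.1299  0.3666] 5.25
over [-0.3  0.   0.5] 0.0275 [ 0.4782 -0.3942  0.4203] 7.225
down [-1.   0.3  4.3] 0.0272 [ 0.4781 -0.3951  0.24  ] 10.475
```

View pics/t1.png

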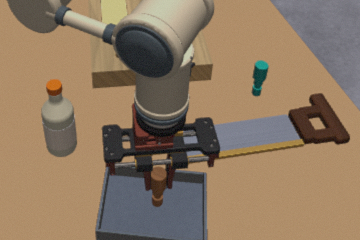

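The dog rests on the tray floor (4 N contact, at the height expected). Next: release it, rise, grip the board's tail, and slide to a bit short of the edge.

Run:
```python
from station import r
from h import *
import cv2
def st(t): s=r.sense(); print(t,s["contact_force"].round(1),round(s["opening"],4),s["tcp_pos"].round(4),s["orientation"].round(2),s["clock"])
r.let_go(); r.servo_line([.478,-.395,.36],None,.15); r.servo_line([.478,-.395,.42],None,.2)
b=[.5072,.0567,np.radians(-10.5)]
g=put(b,[(0,122,0)])[0]; print("grasp",g)
r.reach([g[0],g[1],.42],[180,0,79.5])
s=r.snapshot("side"); pickle.dump(s,open("pics/side1.pkl","wb"))
r.servo_line([g[0],g[1],.33],None,.15)
r.servo_line([g[0],g[1],.123+.182],None,.05); st("low")
r.grab(10); r.wait(.2); st("grab10")
r.grab(45); r.wait(.2); st("grab45")
f=r.snapshot("side")["frame"][:,:,::-1]
cv2.imwrite("pics/b1.png",np.hstack([cv2.resize(f[180:330,260:430],(400,353)),cv2.resize(s["frame"][380:480,280:430,::-1],(400,353))]))
```

```text
grasp [0.52943273 0.1766571  0.        ]
low [1.1 0.2 0.1] 0.0878 [0.5294 0.1767 0.3049] [-1.7998e+02  1.0000e-02  7.9500e+01] 16.4833
grab10 [-0.2 -0.1  0.5] 0.056 [0.5294 0.1767 0.3052] [ 1.7999e+02 -1.0000e-02  7.9500e+01] 17.2833
grab45 [ 0.5 -0.8  2. ] 0.0557 [0.5294 0.1767 0.3051] [ 1.7999e+02 -1.0000e-02  7.9500e+01] 17.7
```

View pics/b1.png

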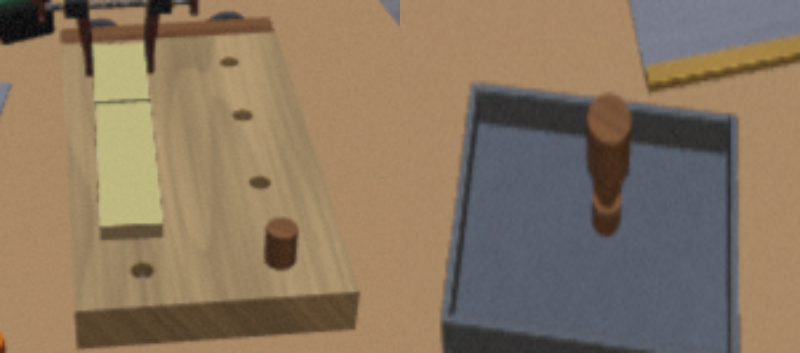

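The dog stands in the tray, in the right crop at (607,160). The board is gripped at its tail with an opening of 55.7 mm, which matches its 56 mm width. Now sliding to 25 mm short of the edge.

Run:
```python
from station import r
from h import *
import cv2
def st(t): s=r.sense(); print(t,s["contact_force"].round(1),s["torque"].round(2),round(s["opening"],4),s["tcp_pos"].round(4),s["orientation"].round(2),s["clock"])
bench=[.564,.0233,np.radians(-9.1)]
c,n=np.cos(bench[2]),np.sin(bench[2])
g=r.sense()["tcp_pos"]; d=g[:2]-bench[:2]; xb=c*d[0]+n*d[1]; print("bench x of grasp",xb*1000, "y", (-n*d[0]+c*d[1])*1000)
xb=max(-.062,min(-.05,xb))*1000
p0=put(bench,[(xb,-210+82+25,0)])[0]; 
z=.3046
r.servo_line([g[0],g[1],z],None,.02); st("press")
r.servo_line([p0[0],p0[1],z],[180,0,80.9],.06); st("slid")
s=r.snapshot("side"); q=r.snapshot("scene"); pickle.dump((s,q),open("pics/s2.pkl","wb"))
a=cv2.resize(s["frame"][220:340,280:430,::-1],None,fx=4,fy=4,interpolation=cv2.INTER_CUBIC)
cv2.imwrite("pics/s2.png",a)
```

```text
bench x of grasp -58.375809952599404 y 145.9803739131597
press [-2.3 -0.5  5.7] [-0.02  0.46 -0.03] 0.0555 [0.5294 0.1767 0.3051] [ 1.7998e+02 -1.0000e-02  7.9500e+01] 18.0
slid [0.9 4.  5.7] [ 0.71  0.13 -0.12] 0.0558 [ 0.4902 -0.0687  0.3051] [ 1.7994e+02 -7.0000e-02  8.0940e+01] 22.3
```

View pics/s2.png

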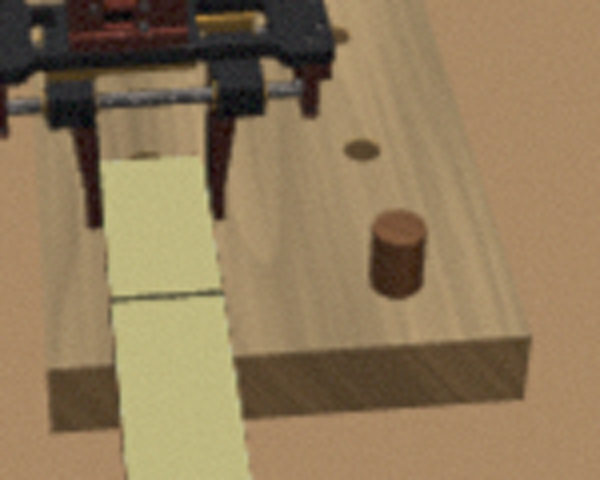

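The line runs from crop (112,299) to (224,292) and the edge from (48,370) to (530,335). I'll compute the remaining distance and angle from this one view.

Run:
```python
from h import *
s,q=pickle.load(open("pics/s2.pkl","rb"))
def back(s,u,z):
    u=(np.array(u)+.5)/4-.5+[280,220]
    d=np.c_[(u-[s["cx"],s["cy"]])/[s["fx"],s["fy"]],np.ones(len(u))]@s["R"]; o=-s["R"].T@s["t"]
    return o+d*((z-o[2])/d[:,2])[:,None]
E=back(s,[(48,370),(117,366),(237,357),(530,335)],.12); L=back(s,[(112,299),(224,292)],.138)
B=back(s,[(101,160),(200,155)],.138)
print(E.round(4),L.round(4),B.round(4))
v=E[3]-E[0]; print(np.linalg.norm(v)); ang=lambda a:np.degrees(np.arctan2(a[1],a[0])); print(ang(v),ang(L[1]-L[0]))
v/=np.linalg.norm(v); nrm=np.array([-v[1],v[0],0])
print("line->edge mm",(L-E[0])@nrm*1e3, (E-E[0])@nrm*1e3, "tail",(B-E[0])@nrm*1e3)
print("board width",np.linalg.norm(L[1]-L[0]))
m=L.mean(0); print("grasp-line",(np.array([.4902,-.0687,0])-m)@nrm*1e3)
```

```text
[[ 0.4122 -0.1671  0.12  ]
 [ 0.4453 -0.173   0.12  ]
 [ 0.5036 -0.1819  0.12  ]
 [ 0.6475 -0.204   0.12  ]] [[ 0.4498 -0.1447  0.138 ]
 [ 0.5045 -0.154   0.138 ]] [[ 0.468  -0.0361  0.138 ]
 [ 0.5205 -0.0457  0.138 ]]
0.23821298183398834
-8.926731888371437 -9.616801890200888
line->edge mm [27.914311   27.24532608] [ 0.00000000e+00 -6.96284292e-01 -5.00770241e-01  4.56412666e-15] tail [138.02671849 136.6462577 ]
board width 0.055546450912522055
grasp-line 81.69714385052318
```

Run:
```python
from station import r
from h import *
import cv2
def st(t): s=r.sense(); print(t,s["contact_force"].round(1),s["torque"].round(2),round(s["opening"],4),s["tcp_pos"].round(4),s["orientation"].round(2),s["clock"])
a=np.radians(-9.0); D=.0265
r.servo_line([.4902+np.sin(a)*D,-.0687-np.cos(a)*D,.3046],[180,0,81],.04); r.wait(.3); st("end")
s=r.snapshot("side"); q=r.snapshot("scene"); pickle.dump((s,q),open("pics/s3.pkl","wb"))
print(proj(q,[(.505,-.181,.12)]),proj(s,[(.505,-.181,.12)]))
A=cv2.resize(s["frame"][270:340,285:355,::-1],(480,480),interpolation=cv2.INTER_CUBIC)
u,v=proj(q,[(.505,-.181,.12)])[0].astype(int)
u0,v0=u-20,v-25; print(u0,v0)
B=cv2.resize(q["frame"][v0:v0+60,u0:u0+40,::-1],(320,480),interpolation=cv2.INTER_CUBIC)
cv2.imwrite("pics/s3.png",np.hstack([A,B]))
```

```text
end [-0.   2.   5.1] [ 0.47  0.16 -0.12] 0.0557 [ 0.4862 -0.0948  0.3052] [ 1.7994e+02 -1.0000e-02  8.1010e+01] 23.5
[[224.64237743 218.53291978]] [[339.45347913 308.42312684]]
204 193
```

View pics/s3.png

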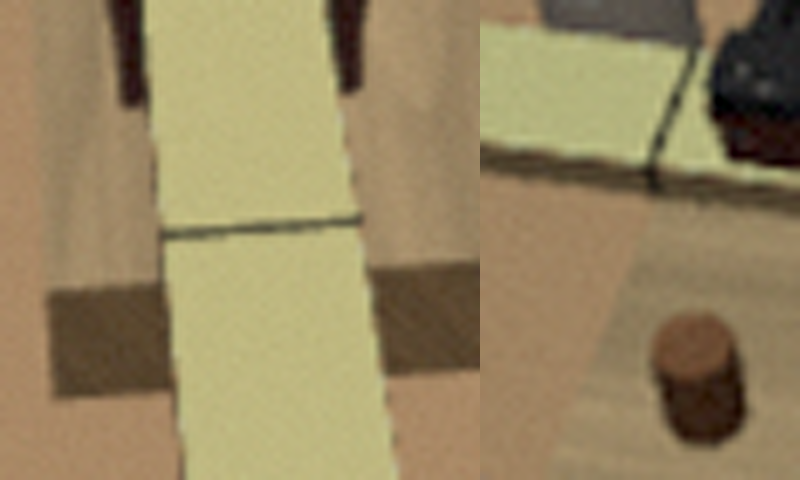

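In the scene crop the line's foot on the board's side, at (656,188), sits on the extension of the bench edge (about 657). I'll check with the side view numerically.

Run:
```python
from h import *
import cv2
s,q=pickle.load(open("pics/s3.pkl","rb"))
def back(s,u,z):
    d=np.c_[(np.array(u)-[s["cx"],s["cy"]])/[s["fx"],s["fy"]],np.ones(len(u))]@s["R"]; o=-s["R"].T@s["t"]
    return o+d*((z-o[2])/d[:,2])[:,None]
g=cv2.cvtColor(s["frame"],cv2.COLOR_RGB2GRAY).astype(float)
# bench edge: steepest dark step per column; line: darkest centroid per column
def edge(cols,r0,r1):
    out=[]
    for c in cols:
        d=np.clip(-np.diff(cv2.GaussianBlur(g,(0,0),.8)[r0:r1,c]),0,None); k=d.argmax(); w=slice(max(k-2,0),k+3)
        out.append((c,r0+.5+(np.arange(len(d))[w]*d[w]).sum()/d[w].sum()))
    return np.array(out)
def line(cols,r0,r1):
    out=[]
    for c in cols:
        d=g[r0:r1,c]; w=np.clip(np.median(d)-6-d,0,None); out.append((c,r0+(np.arange(len(d))*w).sum()/w.sum()))
    return np.array(out)
E=edge(list(range(294,307))+list(range(342,410)),302,317); L=line(range(311,336),298,308)
Ew=back(s,E,.12); Lw=back(s,L,.138)
def rob(P): 
    from scipy.stats import theilslopes
    m,b,*_=theilslopes(P[:,1],P[:,0]); return m,b,np.std(P[:,1]-m*P[:,0]-b)
m,b,e=rob(Ew); m2,b2,e2=rob(Lw)
print("angles",np.degrees(np.arctan([m,m2])),"scatter",e,e2)
for x in (.46,.486,.51): print(((m2*x+b2)-(m*x+b))*np.cos(np.arctan(m))*1e3)
# sensitivity: scene view, same top line vs side; line top in scene
gq=q["frame"]; k=480/60
P=(np.array([(694,48),(655,165)])-[480,0]+.5)/k-.5+[204,193]; Pw=back(q,P,.138)
Q=(np.array([(580,395),(652,207)])-[480,0]+.5)/k-.5+[204,193]; Qw=back(q,Q,.12)
v=Qw[0]-Qw[1]; v/=np.linalg.norm(v); n=np.array([-v[1],v[0],0])
print("scene",(Pw-Qw[0])@n*1e3, np.degrees(np.arctan2(v[1],v[0])))
```

```text
angles [-9.17579242 -8.93842371] scatter 0.00015494979265043957 0.0002688196708676729
0.7247789480797916
0.8338173181691821
0.9344681213285944
scene [0.52767542 2.67617301] -8.241090472465068
```

Both views say about 0.9 mm short, and square within 0.25°. I'll trim that, keep holding down, verify and hand in.

Run:
```python
from station import r
from h import *
import cv2
a=np.radians(-9.1); D=.0265+.0010
r.servo_line([.4902+np.sin(a)*D,-.0687-np.cos(a)*D,.3045],[180,0,80.85],.01); r.wait(.5)
s=r.sense(); print(s["contact_force"].round(1),s["opening"],s["tcp_pos"].round(4),s["orientation"].round(2),s["clock"])
q=r.snapshot("side"); g=cv2.cvtColor(q["frame"],cv2.COLOR_RGB2GRAY).astype(float)
L=[]
for c in range(311,336):
    d=g[298:308,c]; w=np.clip(np.median(d)-6-d,0,None); L.append((c,298+(np.arange(10)*w).sum()/w.sum()))
L=np.array(L); d=np.c_[(L-[q["cx"],q["cy"]])/[q["fx"],q["fy"]],np.ones(len(L))]@q["R"]; o=-q["R"].T@q["t"]
P=o+d*((.138-o[2])/d[:,2])[:,None]; from scipy.stats import theilslopes
m,b,*_=theilslopes(P[:,1],P[:,0]); print(np.degrees(np.arctan(m)), m*.486+b)
s,_=pickle.load(open("pics/s3.pkl","rb"))
cv2.imwrite("pics/fin.png",cv2.resize(q["frame"][180:,240:480,::-1],None,fx=2,fy=2))
```

```text
[1.1 2.8 6.9] 0.055734497435610264 [ 0.486  -0.0955  0.3051] [ 1.7993e+02 -5.0000e-02  8.0880e+01] 24.35
-9.688627712950149 -0.17813506074286561
```

View pics/fin.png

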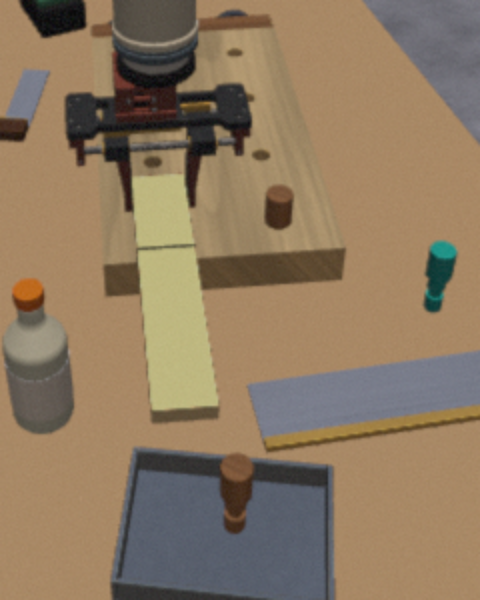

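The line lies along the end edge, the board is flat and held, the dog is in the tray and the spare dog is still in its hole.

```bash
python3 -c "
from station import r
print(r.hand_in())"
```

```text
the job is handed in; nothing more can be done
None
```

The job is handed in at about 24 s of the 58 s allowed: the front dog stands in the tray, the spare dog is still in its hole, and the board's pencil line is on the end edge to about 1 mm and square within about half a degree, with the gripper still holding its tail down flat.

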